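# Rebuild the optical stack of a light base

## Task

The light base has been cleaned and its round well is empty: build its stack up again, starting with the plain spacer ring flat on the bottom of the well. Next slide the opal glass along the deck, nudging it at the rim and not lifting it off, until it drops flat onto the spacer, and last put on the flanged retaining ring, narrow skirt down in the well and wide flange flat on the deck all round. Let go of everything, and leave the paint bottle, the jar and the roll of tape where they are.

Things in the scene. Friction and masses are not known exactly. Their poses are not given: they have to be found in the camera images.
- light_base: Black box-shaped light base, fixed to the bench: 190 mm along its x, 310 mm along its y, flat top (the deck) 60 mm above the bench. Origin: centre of its underside, on the bench; z up. An aluminium panel with a knob is on its -x side. The round well is in the -y half of the deck; the glass starts lying on the +y half. Nothing stands up from the deck.
- well (a point): Centre of the mouth of the round well, at deck height (60 mm above the bench); axes as the light base, whose -y deck edge is 100 mm away and whose +y edge is 210 mm away. The well is a plain bore 98 mm in diameter and 22.5 mm deep with a flat floor and an edge broken by 1 mm. With the stack built: spacer centre 16.5 mm below this point, glass centre 7.5 mm below it, retaining ring centre 2 mm above it.
- spacer_mid (a point): Centre (half-way up, on the axis) of the spacer: a plain flat ring of grey anodised aluminium with straight sides, outer diameter 92 mm, hole 64 mm (wall 14 mm wide), 12 mm high, about 110 g. z is its axis; it starts lying flat on the bench, to the -y side of the light base. Either way up is the same. It can be held by its wall, one finger in the hole; being lower than the well is deep, it falls the last part once let go with the fingers just above the deck.
- glass_mid (a point): Centre (half-way through, on the axis) of the opal glass: a milky white disc, diameter 94 mm, 6 mm thick, about 104 g, lying flat and loose on the +y half of the deck, its centre 115 to 150 mm from the well's. Too wide to grip; it slides when pushed at the rim. It stays flat until its centre is some 14 mm from the well's axis, then its leading edge dips in; pushed on, it drops in. On the spacer its top lies 4.5 mm below the deck.
- retainer_mid (a point): Centre (half-way up, on the axis) of the retaining ring: a ring of the same grey anodised aluminium with a flange, 12 mm high in all, about 135 g: the upper 8 mm is the flange, outer diameter 112 mm; the lower 4 mm is the skirt, outer diameter 92 mm, which fits the well; hole 76 mm right through (flange wall 18 mm wide). z is its axis; it starts the right way up (skirt down) lying flat on the bench, to the -y side of the light base.
- spacer: The spacer as a body, with its origin at the centre of its underside, 6 mm below spacer_mid.
- glass: The glass as a body, with its origin at the centre of its underside, 3 mm below glass_mid.
- retainer: The retaining ring as a body, with its origin at the centre of its underside, 6 mm below retainer_mid.
- paint_bottle: Bystander: squeeze bottle of paint with a cone nozzle, diameter 48 mm, 185 mm tall, loose, standing beyond the rings. Origin: centre of its underside.
- paint_jar: Bystander: small paint jar, diameter 50 mm, 60 mm tall, loose, standing near the far -y corner of the light base. Origin: centre of its underside.
- tape_roll: Bystander: roll of yellow tape lying flat, diameter 96 mm, 20 mm high, loose, on the robot's side of the rings. Origin: centre of its underside.

How it is judged:
On the way, in this order (a step that is already met when the one before it is completed fails the run):
1. the spacer lies flat on the bottom of the well (z of spacer_mid in the frame of well between -0.02 and -0.0145 m and horizontal distance between spacer_mid and well below 0.007 m and angle between spacer_mid's own z axis and vertical below 0.04 rad), for 0.2 s.
2. the glass lies flat in the well on top of the spacer (all of step 1 and z of glass_mid in the frame of well between -0.0095 and -0.0055 m and horizontal distance between glass_mid and well below 0.006 m and angle between glass_mid's own z axis and vertical below 0.04 rad), for 0.2 s.
At the end, for the whole second after the job is handed in: Spacer flat on the floor of the well (within 2 mm), glass flat on the spacer (within 2 mm), retaining ring with its skirt in the well and its flange flat on the deck (within 1.8 mm), all three level, inside the bore, at rest and let go (all of step 2 and z of retainer_mid in the frame of well between 0 and 0.0038 m and horizontal distance between retainer_mid and well below 0.007 m and angle between retainer_mid's own z axis and vertical below 0.03 rad and linear speed of each of spacer, glass, retainer below 0.02 m/s and angular speed of each of spacer, glass, retainer below 0.2 rad/s); the robot touches nothing.
It fails at once if the glass is lifted more than 15 mm off the deck (z of glass_mid in the frame of well above 0.018 m).
It fails at once if the glass falls off the deck (z of glass_mid in the frame of well below -0.03 m).
It fails at once if the paint bottle, the jar or the tape is moved by more than 30 mm or knocked over (distance of any of paint_bottle, paint_jar, tape_roll from where it was at the start of the episode above 0.03 m or angle between any of paint_bottle, paint_jar's own z axis and vertical above 0.5 rad).
It also fails if it takes over 72 s, if anything falls off the work surface, if the arm or the gripper's body presses on something with over 40 N, if the wrist force passes 120 N, or if a joint passes its speed limit or range.

## Robot

A 7-joint arm with a two-finger parallel gripper is mounted at the origin on the work surface. World frame = base frame: x ahead of the robot, y to its left, z up, the work surface at z = 0. Lengths are in m, angles in rad, forces in N, time in s.
With the tool pointing down it reaches from about 0.4 to 0.85 m from the base axis. Payload 10.4 kg.
Tool frame: the origin (TCP) lies midway between the tips of the shut fingers; the grasp point (between the pads) lies 19 mm behind it; z points along the fingers, y is the line along which they close (so a half turn about z gives the same grasp; the last joint's range is limited). The gripper opens to 87 mm and grips with 3 to 60 N. Pads are 19 mm wide; open, the fingers measure 117 mm over their backs; the gripper's body (75 mm by 190 mm) begins 51 mm behind the grasp point.
Start: joints at [-1.125, 0.332, -0.065, 1.46, 0.022, 1.35, -0.088], TCP at [0.282, 0.558, 0.223] pointing down, gripper open.
Joint ranges: [-2.6, 2.6], [-0.5, 2.12], [-1.47, 1.34], [0.16, 2.42], [-1.27, 4.41], [0.06, 2.06], [-2.6, 2.6]. Speed limits (rad/s): [2.22, 2.22, 2.79, 2.79, 3.14, 3.14, 3.14].

## Interface

Orientations are given as a unit quaternion [x, y, z, w].
In Python, from bench import r gives the robot as it stands.
- The arm moves only by the tool carry_out, never from a script. Its argument "steps" is a list that holds one entry, the list of rows, each a list of 6 numbers: the shift along the tool's x, y, z in cm, then the turn, a rotation vector about the tool's x, y, z in rad. In form: [[[dx, dy, dz, wx, wy, wz], ...]]. A call has 1 to 20 rows; each row is the pose to reach, as a shift and turn from the pose commanded when the call began, along the tool's axes at that moment; what a row does not reach only later rows make up. A row lasts 1/12 s, in which the tool goes at most 41.7 mm and 7.16 degrees, less where a joint would pass 70% of its speed; a pose out of reach is approached as far as the arm can. A call with a gripper value outside its range is refused whole. "hand" is the closure, from -1 (fully open) to 1 (shut), set as the call begins (left out, the last holds). The fingers move at their own pace and stop on an object; "squeeze" is the grip in N (left out, the last holds). Time passes only in rows, so rows that repeat a pose let the fingers close. It gives the time, the measured TCP pose, the force, the opening and the grip force at its end, in the units of the state.
- r.read_state(): the state, without advancing time (a new reading comes with each control period).
- r.camera(name): name is "side" or "top"; returns the picture (480x640x3 uint8, red, green, blue); there is no depth.
- r.camera_params(name): a dict with "fx", "fy", "cx", "cy" (pixels), "D" ([k1, k2, p1, p2, k3] as OpenCV has them; the pictures are not rectified), "view" (4x4, takes a point from world to camera coordinates). Camera axes: x right, y up, looking along -z (the intrinsics and any distortion apply to the point x, -y, -z); pixel columns grow to the right and rows downward; lengths in m; the calibration is good to about 2 mm. A picture is of the moment at which its call begins. camera_params takes no time and is no camera call.
- r.close_job(): hands the job in; it is judged then, once.
The state is a dict: "time": time; "joint_positions": joint angles; "joint_vel": joint speeds; "joint_torque": joint torques, N m; "ee_pos": TCP position; "eef_rot": TCP orientation; "ft_force": force on the tool from outside, world axes, zero at the start; "torque": the same for the moment, N m; "width": finger opening in m; "grip_force": force on a finger pad.
Only numpy, scipy, OpenCV 4.12 (cv2) and the standard library are available. Lean on these libraries where they do the work, as an engineer would, in place of code of your own. Each camera call takes 0.05 s, during which the arm holds its last target. There are 200 camera calls.

## Working session

There is one attempt and no reset: what is moved stays moved. The work goes in short steps, Python scripts to look and compute and a tool call to move; the robot and the scene stay as the last step left them, time stands still between calls to the robot, and variables do not carry over. Pictures are saved under pics/ and viewed, at most 10 in all, crops included, and the job is handed in when it is done.

Besides the shell and the picture viewer there is one more tool, called after "Request:" by a JSON object that holds its "op" and its "data". carry_out: Moves the arm, as the interface text tells. Its arguments: {"type":"object","properties":{"steps":{"type":"array","items":{"type":"array","items":{"type":"array","items":{"type":"number"}}}},"hand":{"type":"number"},"squeeze":{"type":"number"}},"required":["steps"]}

```bash
mkdir -p pics; python3 - <<'E'
from bench import r
import cv2,numpy as np
s=r.read_state();print({k:np.round(v,3) for k,v in s.items()})
for n in("side","top"):
    im=r.camera(n);cv2.imwrite(f"pics/{n}0.png",im[:,:,::-1]);p=r.camera_params(n);print(n,{k:np.round(v,3) for k,v in p.items()})
E
```

```text
{'time': np.float64(0.0), 'joint_positions': array([-1.125,  0.333, -0.065,  1.461,  0.022,  1.35 , -0.089]), 'joint_vel': array([ 0.001,  0.001, -0.   , -0.001,  0.   , -0.   , -0.002]), 'joint_torque': array([ 0.0000e+00, -6.2326e+01,  2.5000e-02, -3.8990e+01, -6.1000e-02,
        4.0000e-02,  0.0000e+00]), 'ee_pos': array([0.282, 0.557, 0.222]), 'eef_rot': array([ 0.232,  0.973, -0.001, -0.   ]), 'ft_force': array([-0.079, -0.104, -0.   ]), 'torque': array([-0.01 ,  0.002, -0.055]), 'grip_force': np.float64(0.0), 'width': np.float64(0.087)}
side {'fx': np.float64(573.419), 'fy': np.float64(573.419), 'cx': np.float64(326.008), 'cy': np.float64(241.591), 'D': array([-0.173,  0.   ,  0.   ,  0.   ,  0.   ]), 'view': array([[ 0.936, -0.351,  0.012, -0.532],
       [ 0.252,  0.695,  0.674, -0.147],
       [-0.245, -0.628,  0.739, -1.202],
       [ 0.   ,  0.   ,  0.   ,  1.   ]])}
top {'fx': np.float64(498.284), 'fy': np.float64(498.284), 'cx': np.float64(312.943), 'cy': np.float64(240.5), 'D': array([-0.008,  0.   ,  0.   ,  0.   ,  0.   ]), 'view': array([[ 0.005, -1.   , -0.029, -0.047],
       [ 0.981, -0.001,  0.193, -0.544],
       [-0.192, -0.029,  0.981, -0.816],
       [ 0.   ,  0.   ,  0.   ,  1.   ]])}
```

View pics/top0.png

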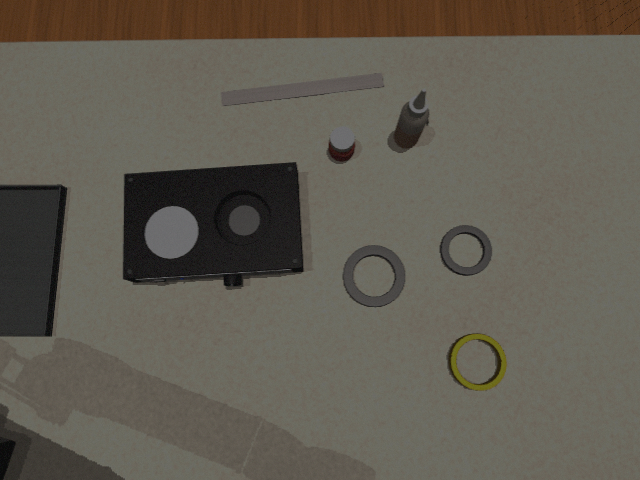

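View pics/side0.png

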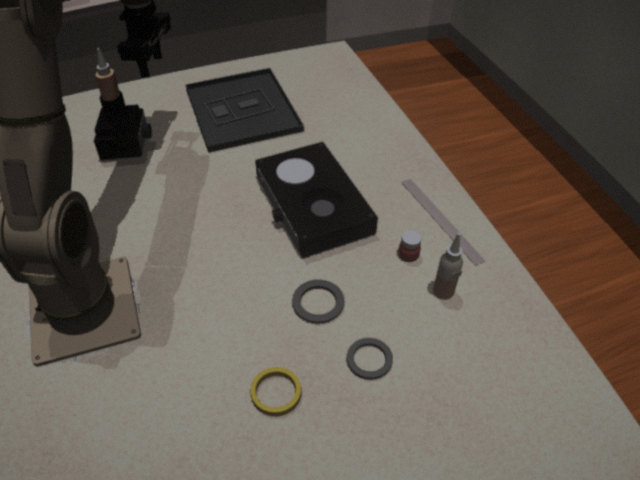

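Top view: the deck corners are near (124,175), (297,163), (302,270) and (125,279). The glass is at (172,232), the well at (243,218), the retainer at (374,276), the spacer at (466,250), the tape at (478,362), the jar at (342,145) and the bottle at (410,125). The side view agrees.

```bash
cat > h.py <<'E'
from bench import r
import cv2,numpy as np
from scipy.spatial.transform import Rotation as R
def ray(n,px,z):
    p=r.camera_params(n);K=np.array([[p['fx'],0,p['cx']],[0,p['fy'],p['cy']],[0,0,1]])
    u=cv2.undistortPoints(np.array(px,float).reshape(-1,1,2),K,np.array(p['D'])).reshape(-1,2)
    V=np.array(p['view']);d=np.c_[u[:,0],-u[:,1],-np.ones(len(u))]@V[:3,:3]
    o=-V[:3,:3].T@V[:3,3];return (o+d*((z-o[2])/d[:,2])[:,None])[:,:2]
def circ(P):
    A=np.c_[2*P,np.ones(len(P))];s=np.linalg.lstsq(A,(P**2).sum(1),rcond=None)[0]
    return s[:2],np.sqrt(s[2]+s[0]**2+s[1]**2)
def blob(mask,x0,y0,x1,y1,n,z,fill=False):
    m=np.zeros_like(mask);m[y0:y1,x0:x1]=mask[y0:y1,x0:x1]
    c,_=cv2.findContours(m,cv2.RETR_EXTERNAL,cv2.CHAIN_APPROX_NONE);c=max(c,key=cv2.contourArea)
    return circ(ray(n,c.reshape(-1,2),z))
def local(target):  # world vec -> tool axes, cm
    s=r.read_state();return np.round(R.from_quat(s['eef_rot']).inv().apply(np.array(target)-s['ee_pos'])*100,2)
E
python3 - <<'E'
from h import *
t=r.camera("top");s=r.camera("side")
def show(im,pts):
    for x,y in pts: print((x,y),im[y,x],end=' ')
    print()
show(t,[(172,232),(245,220),(225,220),(351,276),(375,276),(330,300),(446,250),(140,200),(265,200)])
show(s,[(295,171),(300,300),(318,300),(350,358)])
g=cv2.cvtColor(t,cv2.COLOR_RGB2GRAY);gs=cv2.cvtColor(s,cv2.COLOR_RGB2GRAY)
for n,i,b in(("top",g,((338,238,412,312),(434,220,498,282))),("side",gs,((285,272,352,330),(340,332,400,385)))):
    i=cv2.GaussianBlur(i,(3,3),0)
    for k in b:
        x0,y0,x1,y1=k; sub=i[y0:y1,x0:x1];th,_=cv2.threshold(sub,0,255,cv2.THRESH_OTSU)
        m=(i<th).astype(np.uint8)*255
        print(n,th,blob(m,*k,n,.012))
print("glass",blob((g>115).astype(np.uint8)*255,140,200,205,265,"top",.066),blob((gs>90).astype(np.uint8)*255,272,154,318,190,"side",.066))
# deck: dark
m=(g<70).astype(np.uint8)*255; m[:,:110]=0;m[:150]=0;m[:,315:]=0;m[300:]=0
c,_=cv2.findContours(m,cv2.RETR_EXTERNAL,cv2.CHAIN_APPROX_NONE);c=max(c,key=cv2.contourArea)
print(cv2.minAreaRect(c))
print("corners",ray("top",[(124,175),(297,163),(302,270),(125,279)],.06))
cv2.imwrite("pics/crop.png",np.hstack([cv2.resize(cv2.convertScaleAbs(t[150:300,110:320,::-1],alpha=2),None,fx=2.6,fy=2.6)]))
E
```

```text
(172, 232) [109 108 110] (245, 220) [66 64 64] (225, 220) [29 29 29] (351, 276) [75 72 69] (375, 276) [110 108  97] (330, 300) [109 108 100] (446, 250) [71 69 66] (140, 200) [30 29 29] (265, 200) [26 26 23] 
(295, 171) [137 136 143] (300, 300) [83 78 75] (318, 300) [141 138 125] (350, 358) [69 66 66] 
top 88.0 (array([ 0.48781979, -0.15336801]), np.float64(0.055805880895552995))
top 84.0 (array([ 0.53447964, -0.31915142]), np.float64(0.04626114674039731))
side 101.0 (array([ 0.48964734, -0.15884014]), np.float64(0.05679613941342918))
side 101.0 (array([ 0.53662313, -0.32538161]), np.float64(0.04671431398480195))Traceback (most recent call last):
  File "<stdin>", line 15, in <module>
  File "h.py", line 14, in blob
    c,_=cv2.findContours(m,cv2.RETR_EXTERNAL,cv2.CHAIN_APPROX_NONE);c=max(c,key=cv2.contourArea)
                                                                      ~~~^^^^^^^^^^^^^^^^^^^^^^^
ValueError: max() iterable argument is empty
```

```bash
python3 - <<'E'
from h import *
t=r.camera("top");s=r.camera("side")
g=cv2.cvtColor(t,cv2.COLOR_RGB2GRAY);gs=cv2.cvtColor(s,cv2.COLOR_RGB2GRAY)
for n,i,z,bs in(("top",g,.0,((355,257,395,296),(448,232,485,268))),("side",gs,.0,((301,284,335,315),(356,345,384,371)))):
  for k in bs: # holes: bright blob inside
    x0,y0,x1,y1=k;th,_=cv2.threshold(i[y0:y1,x0:x1],0,255,cv2.THRESH_OTSU)
    for zz in(0,.012): print("hole",n,zz,blob((i>th).astype(np.uint8)*255,*k,n,zz))
print("glass",blob((g>65).astype(np.uint8)*255,140,200,205,265,"top",.066),blob((gs>80).astype(np.uint8)*255,272,154,318,190,"side",.066))
m=(g<60).astype(np.uint8)*255; m[:,:110]=0;m[:150]=0;m[:,315:]=0;m[300:]=0
m=cv2.morphologyEx(m,cv2.MORPH_CLOSE,np.ones((5,5)))
c,_=cv2.findContours(m,cv2.RETR_EXTERNAL,cv2.CHAIN_APPROX_NONE);c=max(c,key=cv2.contourArea)
print(cv2.boundingRect(c))
C=ray("top",[(124,175),(297,163),(302,270),(125,279)],.06);print("corners",C)
e=C[0]-C[1];print("sides",[np.linalg.norm(C[i]-C[(i+1)%4]) for i in range(4)])
cv2.imwrite("pics/crop.png",cv2.resize(cv2.convertScaleAbs(t[150:300,110:320,::-1],alpha=2.5),None,fx=3.8,fy=3.8,interpolation=cv2.INTER_CUBIC))
E
```

```text
hole top 0 (array([ 0.48872994, -0.15454162]), np.float64(0.035355986569278214))
hole top 0.012 (array([ 0.48724629, -0.15343419]), np.float64(0.034886591368949144))
hole top 0 (array([ 0.53635254, -0.32185819]), np.float64(0.02941762671157983))
hole top 0.012 (array([ 0.53423664, -0.31852943]), np.float64(0.029027070708956302))
hole side 0 (array([ 0.49242919, -0.15120676]), np.float64(0.03412684400568757))
hole side 0.012 (array([ 0.48938543, -0.1595117 ]), np.float64(0.03371480137943649))
hole side 0 (array([ 0.5405217 , -0.31957961]), np.float64(0.028147564644682075))
hole side 0.012 (array([ 0.53689729, -0.32585164]), np.float64(0.02780771498097014))
glass (array([0.55729822, 0.20030149]), np.float64(0.04607779786464813)) (array([0.55935222, 0.19921602]), np.float64(0.04614101467252379))
(123, 162, 181, 128)
corners [[ 0.66268931  0.29386208]
 [ 0.68343114 -0.01692252]
 [ 0.49125681 -0.02759147]
 [ 0.47530904  0.27731974]]
sides [np.float64(0.3114759944945963), np.float64(0.1924702559501609), np.float64(0.3053279842990724), np.float64(0.18810905686931484)]
```

View pics/crop.png

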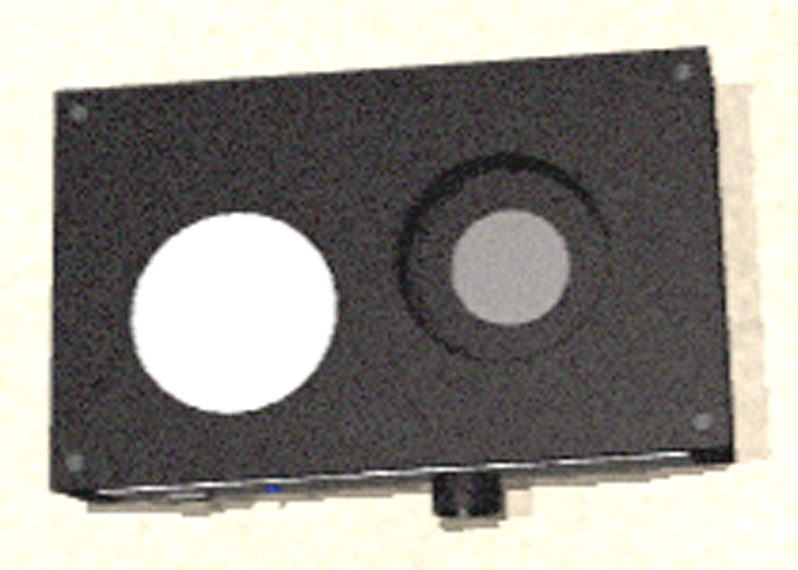

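```bash
python3 - <<'E'
from h import *
f=lambda P:np.array(P)/3.8+[110-.37,150-.37]
S=ray("top",f([(78,112),(682,70),(702,421),(74,461)]),.06);print(S,S.mean(0))
e=(S[0]+S[3]-S[1]-S[2]);e/=np.linalg.norm(e);print("y axis",e,"yaw",np.arctan2(-e[0],e[1]),"well from screws",S.mean(0)-.055*e)
print("rim",circ(ray("top",f([(398,257),(610,257),(504,152),(504,362)]),.06)))
t=r.camera("top");g=cv2.GaussianBlur(cv2.cvtColor(t,cv2.COLOR_RGB2GRAY),(3,3),0)
print("disc",blob((g>47).astype(np.uint8)*255,222,198,268,243,"top",.0375))
s=r.camera("side");gs=cv2.GaussianBlur(cv2.cvtColor(s,cv2.COLOR_RGB2GRAY),(3,3),0)
print("disc side",blob((gs>60).astype(np.uint8)*255,306,196,340,220,"side",.0375))
print("bottle/jar/tape",ray("top",[(407,142),(342,155),(478,362)],0.01))
E
```

```text
[[ 0.65493144  0.2820642 ]
 [ 0.67405569 -0.00294969]
 [ 0.50779709 -0.0143366 ]
 [ 0.48928088  0.27122682]] [0.58151627 0.13400118]
y axis [-0.065826    0.99783112] yaw 0.06587363408583691 well from screws [0.5851367  0.07912047]
rim (array([0.58468854, 0.0780073 ]), np.float64(0.049424107290106344))
disc (array([0.58457812, 0.07891128]), np.float64(0.02703933970488521))
disc side (array([0.58687531, 0.07870599]), np.float64(0.02182416793090563))
bottle/jar/tape [[ 0.74226551 -0.22176233]
 [ 0.71701221 -0.09869609]
 [ 0.3377742  -0.33150533]]
```

The well is at about (0.585, 0.0785), the glass at (0.5575, 0.200), the spacer at (0.5355, -0.320) and the retainer at (0.488, -0.154). One tool yaw, with the finger line 12.7° from x and across the push direction, suits every step.

```bash
python3 - <<'E'
from h import *
print(local([.55,.1,.24]),local([.498,-.3285,.12]))
E
```

```text
[-44.55 -28.73  -1.75] [-59.27 -69.3   10.25]
```

Request:
{"op": "carry_out", "data": {"steps": [[[-44.5, -28.7, -1.8, 0, 0, 0.88], [-44.5, -28.7, -1.8, 0, 0, 0.88], [-44.5, -28.7, -1.8, 0, 0, 0.88], [-44.5, -28.7, -1.8, 0, 0, 0.88], [-44.5, -28.7, -1.8, 0, 0, 0.88], [-44.5, -28.7, -1.8, 0, 0, 0.88], [-44.5, -28.7, -1.8, 0, 0, 0.88], [-44.5, -28.7, -1.8, 0, 0, 0.88], [-44.5, -28.7, -1.8, 0, 0, 0.88], [-44.5, -28.7, -1.8, 0, 0, 0.88], [-44.5, -28.7, -1.8, 0, 0, 0.88], [-44.5, -28.7, -1.8, 0, 0, 0.88], [-59.3, -69.3, 2.2, 0, 0, 0.88], [-59.3, -69.3, 2.2, 0, 0, 0.88], [-59.3, -69.3, 2.2, 0, 0, 0.88], [-59.3, -69.3, 2.2, 0, 0, 0.88], [-59.3, -69.3, 2.2, 0, 0, 0.88], [-59.3, -69.3, 2.2, 0, 0, 0.88], [-59.3, -69.3, 2.2, 0, 0, 0.88], [-59.3, -69.3, 2.2, 0, 0, 0.88]]], "hand": -1, "squeeze": 45}}

```text
time: 2.07
ee_pos: [0.5077, -0.2067, 0.2114]
eef_rot: [0.624, 0.781, 0.0, 0.0]
ft_force: [1.3, 0.8, -0.5]
width: 0.0869
grip_force: 0.0
```

```bash
python3 - <<'E'
from h import *
print(local([.4975,-.3286,.08]))
E
```

```text
[-11.66  -3.7   13.13]
```

Request:
{"op": "carry_out", "data": {"steps": [[[-11.7, -3.7, 5, 0, 0, 0], [-11.7, -3.7, 9, 0, 0, 0], [-11.7, -3.7, 13, 0, 0, 0], [-11.7, -3.7, 13, 0, 0, 0], [-11.7, -3.7, 13, 0, 0, 0], [-11.7, -3.7, 13, 0, 0, 0], [-11.7, -3.7, 13, 0, 0, 0]]]}}

```text
time: 2.65
ee_pos: [0.4974, -0.3272, 0.0808]
eef_rot: [0.625, 0.781, -0.0, -0.001]
ft_force: [0.7, 0.9, 1.6]
width: 0.0874
grip_force: 0.0
```

```bash
python3 - <<'E'
from h import *
print(r.read_state()['ee_pos'],local([.4975,-.3286,.0055]))
t=r.camera("top");s=r.camera("side")
a=t[170:330,370:530,::-1];b=s[300:420,280:440,::-1]
cv2.imwrite("pics/g1.png",cv2.convertScaleAbs(np.hstack([cv2.resize(a,(400,400)),cv2.resize(b,(400,400))]),alpha=1.6))
E
```

```text
[ 0.49736776 -0.32716364  0.08077845] [-0.15 -0.01  7.53]
```

View pics/g1.png

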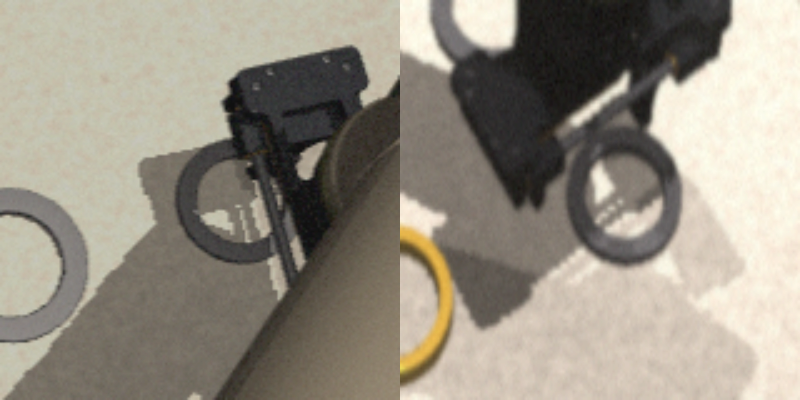

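Left half: the gripper is over the ring's robot-side wall. The far finger is at about (250,130) and sits over the hole. Going down to grip.

Request:
{"op": "carry_out", "data": {"steps": [[[-0.15, 0, 3, 0, 0, 0], [-0.15, 0, 5.5, 0, 0, 0], [-0.15, 0, 7, 0, 0, 0], [-0.15, 0, 7.5, 0, 0, 0], [-0.15, 0, 7.5, 0, 0, 0], [-0.15, 0, 7.5, 0, 0, 0]]]}}

```text
time: 3.25
ee_pos: [0.4995, -0.3285, 0.0078]
eef_rot: [0.624, 0.781, 0.0, 0.001]
ft_force: [0.4, -0.5, 0.4]
width: 0.0868
grip_force: 0.0
```

Request:
{"op": "carry_out", "data": {"steps": [[[0, 0, 0, 0, 0, 0], [0, 0, 0, 0, 0, 0], [0, 0, 0, 0, 0, 0], [0, 0, 0, 0, 0, 0], [0, 0, 0, 0, 0, 0], [0, 0, 0, 0, 0, 0], [0, 0, 0, 0, 0, 0], [0, 0, 0, 0, 0, 0], [0, 0, 0, 0, 0, 0], [0, 0, 0, 0, 0, 0]]], "hand": 1, "squeeze": 45}}

```text
time: 4.08
ee_pos: [0.4981, -0.3286, 0.0061]
eef_rot: [0.624, 0.781, 0.0, -0.0]
ft_force: [-0.7, -1.1, 0.3]
width: 0.0282
grip_force: 0.0
```

Request:
{"op": "carry_out", "data": {"steps": [[[0, 0, 0, 0, 0, 0], [0, 0, 0, 0, 0, 0], [0, 0, 0, 0, 0, 0], [0, 0, 0, 0, 0, 0], [0, 0, 0, 0, 0, 0], [0, 0, 0, 0, 0, 0]]]}}

```text
time: 4.58
ee_pos: [0.4982, -0.3285, 0.0061]
eef_rot: [0.624, 0.781, 0.0, -0.0]
ft_force: [0.9, -0.5, -0.0]
width: 0.0129
grip_force: 42.7
```

Request:
{"op": "carry_out", "data": {"steps": [[[0, 0, -1, 0, 0, 0], [0, 0, -3, 0, 0, 0], [0, 0, -6, 0, 0, 0], [0, 0, -9, 0, 0, 0], [0, 0, -12, 0, 0, 0], [0, 0, -12, 0, 0, 0], [0, 0, -12, 0, 0, 0], [0, 0, -12, 0, 0, 0]]]}}

```text
time: 5.25
ee_pos: [0.4978, -0.3283, 0.1258]
eef_rot: [0.624, 0.781, 0.0, -0.0]
ft_force: [-0.6, 0.7, -1.7]
width: 0.0129
grip_force: 42.8
```

```bash
python3 - <<'E'
from h import *
# grip centre offset: well - 39mm*(cos,sin)12.7
c=np.array([np.cos(.2217),np.sin(.2217)])
w=np.array([.585,.0785])-.039*c
print(local([*w,.12]))
E
```

```text
[37.76 13.56  0.6 ]
```

Request:
{"op": "carry_out", "data": {"steps": [[[3, 1, 0, 0, 0, 0], [6, 2.2, 0, 0, 0, 0], [9, 3.2, 0, 0, 0, 0], [12, 4.3, 0, 0, 0, 0], [15, 5.4, 0, 0, 0, 0], [18, 6.5, 0, 0, 0, 0], [21, 7.5, 0, 0, 0, 0], [24, 8.6, 0, 0, 0, 0], [27, 9.7, 0, 0, 0, 0], [30, 10.8, 0, 0, 0, 0], [33, 11.8, 1, 0, 0, 0], [36, 12.9, 2, 0, 0, 0], [37.8, 13.6, 3, 0, 0, 0], [37.8, 13.6, 3, 0, 0, 0], [37.8, 13.6, 3, 0, 0, 0], [37.8, 13.6, 3, 0, 0, 0], [37.8, 13.6, 3, 0, 0, 0], [37.8, 13.6, 3, 0, 0, 0]]]}}

```text
time: 6.75
ee_pos: [0.5477, 0.0688, 0.0963]
eef_rot: [0.625, 0.78, 0.0, 0.0]
ft_force: [0.4, 0.1, -0.9]
width: 0.013
grip_force: 42.8
```

```bash
python3 - <<'E'
from h import *
s=r.read_state();print(s['ee_pos'],s['ft_force'],s['width'])
t=r.camera("top");s=r.camera("side")
a=t[150:310,170:330,::-1];b=s[120:270,240:400,::-1]
cv2.imwrite("pics/p1.png",cv2.convertScaleAbs(np.hstack([cv2.resize(a,(400,400)),cv2.resize(b,(400,375))[:400] if 0 else cv2.resize(b,(400,400))]),alpha=2.2))
E
```

```text
[0.54766951 0.06884578 0.09629579] [ 0.37883336  0.09214147 -0.85435691] 0.013029477843867418
```

View pics/p1.png

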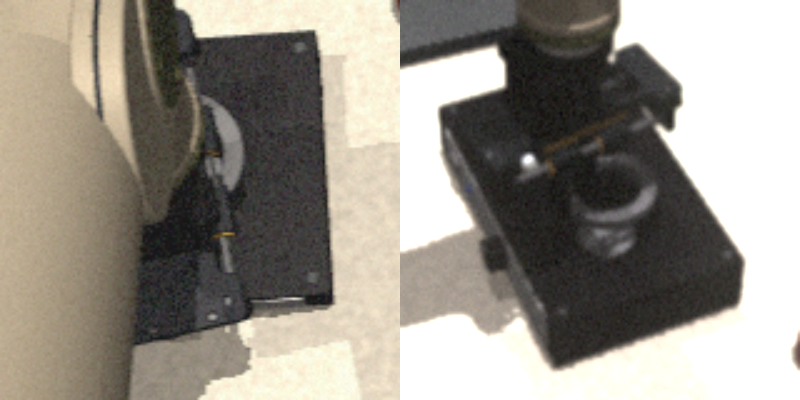

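```bash
python3 - <<'E'
from h import *
s=r.camera("side");g=cv2.GaussianBlur(cv2.cvtColor(s,cv2.COLOR_RGB2GRAY),(3,3),0)
f=lambda P:(np.array(P,float)-[400,0])*[.4,.375]+[240,120]
for z in(.096,.102):
    print(z,ray("side",f([(572,190),(657,187),(614,189)]),z))
t=r.camera("top")
ft=lambda P:np.array(P,float)*.4+[170,150]
print("top right edge",ray("top",ft([(244,150),(240,180),(236,120)]),.102))
E
```

```text
0.096 [[0.55578172 0.083924  ]
 [0.63100675 0.06091958]
 [0.59266868 0.07197271]]
0.102 [[0.55367378 0.07775632]
 [0.62839613 0.05490562]
 [0.59031425 0.06588489]]
top right edge [[0.58616444 0.02850041]
 [0.56565459 0.03069987]
 [0.60689794 0.03434017]]
```

```bash
cat >> h.py <<'E'
from scipy.optimize import least_squares
def arc(n,box,z,rad,th,k):
    """mean of 4 frames; along each row in box take rightmost (k='r') bright pixel, fit fixed-radius circle"""
    g=np.mean([cv2.cvtColor(r.camera(n),cv2.COLOR_RGB2GRAY) for _ in range(4)],0)
    x0,y0,x1,y1=box;P=[]
    for y in range(y0,y1):
        row=g[y,x0:x1];i=np.where(row>th)[0]
        if len(i) and i[-1]+1<len(row):
            j=i[-1];P.append((x0+j+(row[j]-th)/(row[j]-row[j+1]),y))
    W=ray(n,P,z);f=least_squares(lambda c:np.hypot(*(W-c).T)-rad,W.mean(0)+[0,rad],loss='soft_l1',f_scale=.001)
    return f.x,np.round(np.abs(f.fun).mean(),4),len(P),g
E
python3 - <<'E'
from h import *
c,e,n,g=arc("top",(254,189,275,226),.102,.046,45,'r');print(c,e,n)
print(g[195:225:4,254:275].astype(int))
E
```

```text
[0.58350673 0.07699864] 0.0002 36
[[30 56 66 66 66 65 55 34 23 26 19 25 26 24 20 22 20 23 24 22 26]
 [23 37 58 66 67 66 66 66 64 51 28 21 22 22 24 26 28 27 28 27 27]
 [23 17 28 56 66 66 66 67 67 68 66 45 17 20 24 25 24 22 25 27 29]
 [28 24 16 13 41 56 55 58 58 58 60 57 39 16 17 22 24 23 23 25 28]
 [30 29 18 17 25 48 57 56 58 60 58 59 45 29 21 14 22 23 25 21 25]
 [39 59 63 57 52 54 56 59 58 59 62 57 42 26 30 25 20 22 22 27 25]
 [43 39 45 39 45 56 58 58 62 61 57 40 17 13 19 22 22 25 25 25 26]
 [17 34 29 26 27 49 61 61 61 48 23 18 17 23 22 21 23 26 28 20 26]]
```

Request:
{"op": "carry_out", "data": {"steps": [[[0.1, 0.1, 1, 0, 0, 0], [0.14, 0.16, 2, 0, 0, 0], [0.14, 0.16, 2.6, 0, 0, 0], [0.14, 0.16, 3, 0, 0, 0], [0.14, 0.16, 3.3, 0, 0, 0], [0.14, 0.16, 3.4, 0, 0, 0], [0.14, 0.16, 3.4, 0, 0, 0], [0.14, 0.16, 3.4, 0, 0, 0], [0.14, 0.16, 3.4, 0, 0, 0]]]}}

```text
time: 7.9
ee_pos: [0.5491, 0.0719, 0.0625]
eef_rot: [0.624, 0.781, 0.0, 0.0]
ft_force: [0.1, 0.2, -2.2]
width: 0.0129
grip_force: 42.8
```

```bash
python3 - <<'E'
from h import *
s=r.read_state();print(s['ee_pos'],s['ft_force'],s['torque'])
for th in(40,45,50):
    c,e,n,g=arc("top",(250,192,275,230),.068,.046,th,'r');print(c,e,n)
print(g[200:228:4,252:275].astype(int))
E
```

```text
[0.54912712 0.07187523 0.06248336] [ 0.05780321  0.20111727 -2.22972184] [-0.09978952  0.09101417  0.02742258]
[0.58470895 0.07870726] 0.0002 37
[0.5846599  0.07907431] 0.0002 36
[0.5846022  0.07953066] 0.0002 36
[[32 25 20 20 41 60 66 65 65 63 44 13 16 29 30 29 23 25 22 24 25 26 29]
 [32 26 25 23 16 51 64 65 67 67 65 66 59 35 14 21 27 21 23 18 26 23 24]
 [24 24 23 28 22 12 34 57 66 67 66 66 67 67 54 27 11 22 23 26 23 26 24]
 [32 19 26 25 28 22 17 21 47 55 57 57 58 59 59 47 26 23 19 26 23 24 26]
 [19 13 20 27 23 28 20 14 45 53 57 57 58 58 61 49 29 24 23 26 24 20 26]
 [19 36 51 49 32 27 50 57 54 55 56 59 59 60 59 43 15 13 22 24 26 23 23]
 [18 24 34 46 43 32 26 46 55 60 59 60 64 57 38 18 15 22 25 23 25 26 28]]
```

The spacer is centred at (0.5847, 0.0790), with its lower edge about 3.5 mm into the well. Releasing.

Request:
{"op": "carry_out", "data": {"steps": [[[0, 0, 0, 0, 0, 0], [0, 0, 0, 0, 0, 0], [0, 0, 0, 0, 0, 0], [0, 0, 0, 0, 0, 0], [0, 0, 0, 0, 0, 0], [0, 0, 0, 0, 0, 0]]], "hand": -0.5}}

```text
time: 9.0
ee_pos: [0.5489, 0.0718, 0.0622]
eef_rot: [0.624, 0.781, 0.0, 0.0]
ft_force: [0.2, 0.1, 0.5]
width: 0.0454
grip_force: 0.0
```

Request:
{"op": "carry_out", "data": {"steps": [[[0, 0, -2, 0, 0, 0], [0, 0, -5, 0, 0, 0], [0, 0, -8, 0, 0, 0], [4, 0, -8, 0, 0, 0], [8, 0, -8, 0, 0, 0], [12, 0, -8, 0, 0, 0], [16, 0, -8, 0, 0, 0], [19, 0, -8, 0, 0, 0], [19, 0, -8, 0, 0, 0], [19, 0, -8, 0, 0, 0], [19, 0, -8, 0, 0, 0]]], "hand": 0.1}}

```text
time: 9.92
ee_pos: [0.5074, 0.2562, 0.1421]
eef_rot: [0.625, 0.781, -0.0, 0.0]
ft_force: [-0.1, 0.3, -0.0]
width: 0.0392
grip_force: 0.0
```

```bash
python3 - <<'E'
from h import *
s=r.read_state();print(s['ee_pos'],s['ft_force'],s['width'])
t=r.camera("top");q=r.camera("side")
g=cv2.cvtColor(t,cv2.COLOR_RGB2GRAY)
u=np.array([.5848,.0787])-[.5575,.2003];u/=np.linalg.norm(u);print("push dir",u)
p=np.array([.5575,.2003])-.066*u;print("behind",p,local([*p,.0625]))
a=t[150:310,170:330,::-1];b=q[120:270,240:400,::-1]
cv2.imwrite("pics/p2.png",cv2.convertScaleAbs(np.hstack([cv2.resize(a,(400,400)),cv2.resize(b,(400,400))]),alpha=2.2))
E
```

```text
[0.50735585 0.25623484 0.14211315] [-0.05964833  0.27675783 -0.00955865] 0.03920733873876638
push dir [ 0.21905393 -0.97571275]
behind [0.54304244 0.26469704] [0.14 3.65 7.97]
```

View pics/p2.png

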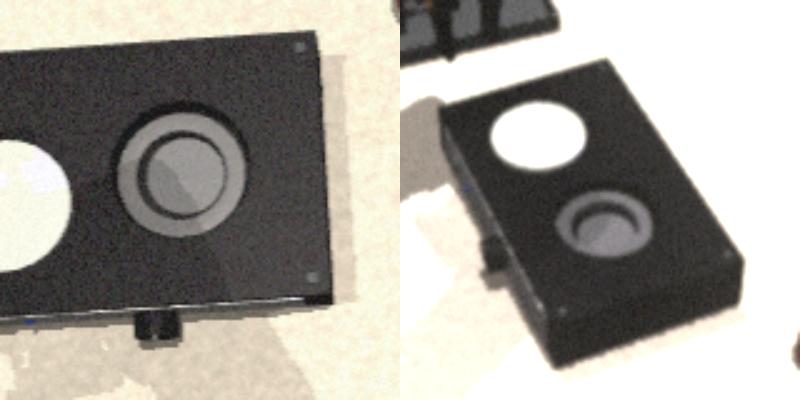

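Both views show the spacer flat in the well: top view around (182,175), side view around (604,223). Next is the glass, pushed with two fingers about 50 mm apart behind its rim.

Request:
{"op": "carry_out", "data": {"steps": [[[0.1, 3.6, 0, 0, 0, 0], [0.1, 3.6, 2, 0, 0, 0], [0.1, 3.6, 5, 0, 0, 0], [0.1, 3.6, 7, 0, 0, 0], [0.1, 3.65, 7.9, 0, 0, 0], [0.1, 3.65, 7.9, 0, 0, 0], [0.1, 3.65, 7.9, 0, 0, 0], [0.1, 3.65, 7.9, 0, 0, 0]]], "hand": -0.15}}

```text
time: 10.68
ee_pos: [0.5432, 0.2656, 0.0639]
eef_rot: [0.625, 0.781, 0.001, 0.0]
ft_force: [-0.1, -0.0, 0.7]
width: 0.05
grip_force: 0.0
```

```bash
python3 - <<'E'
from h import *
s=r.read_state();print(s['ee_pos'],s['ft_force'],s['width'])
w=np.array([.5848,.0787]);u=np.array([.219,-.976])
for d in(.066,.0495): print(d,local([*(w-d*u),.062]))
E
```

```text
[0.54319361 0.26557053 0.0639346 ] [-0.05325062 -0.02820195  0.68833903] 0.049970311033529835
0.066 [-12.54  -0.03   0.19]
0.0495 [-14.19  -0.03   0.19]
```

Request:
{"op": "carry_out", "data": {"steps": [[[-0.4, 0, 0.1, 0, 0, 0], [-0.8, 0, 0.1, 0, 0, 0], [-1.2, 0, 0.1, 0, 0, 0], [-1.7, 0, 0.1, 0, 0, 0], [-2.3, 0, 0.1, 0, 0, 0], [-3, 0, 0.1, 0, 0, 0], [-3.7, 0, 0.1, 0, 0, 0], [-4.4, 0, 0.1, 0, 0, 0], [-5.1, 0, 0.1, 0, 0, 0], [-5.8, 0, 0.1, 0, 0, 0], [-6.5, 0, 0.1, 0, 0, 0], [-7.2, 0, 0.1, 0, 0, 0], [-7.9, 0, 0.1, 0, 0, 0], [-8.6, 0, 0.1, 0, 0, 0], [-9.3, 0, 0.1, 0, 0, 0], [-10, 0, 0.1, 0, 0, 0], [-10.6, 0, 0.1, 0, 0, 0], [-11, 0, 0.1, 0, 0, 0], [-11, 0, 0.1, 0, 0, 0], [-11, 0, 0.1, 0, 0, 0]]]}}

```text
time: 12.35
ee_pos: [0.5667, 0.1586, 0.0621]
eef_rot: [0.625, 0.781, -0.0, 0.0]
ft_force: [0.6, 0.3, -0.2]
width: 0.0501
grip_force: 0.0
```

```bash
python3 - <<'E'
from h import *
s=r.read_state();print(s['ee_pos'],s['ft_force'],s['width'])
t=r.camera("top");q=r.camera("side")
for th in(55,60): print("glass",arc("top",(215,190,268,235),.066,.047,th,'r')[:3])
a=t[150:310,170:330,::-1];b=q[120:270,240:400,::-1]
cv2.imwrite("pics/p3.png",cv2.convertScaleAbs(np.hstack([cv2.resize(a,(400,400)),cv2.resize(b,(400,400))]),alpha=1.6))
E
```

```text
[0.56667706 0.15859597 0.06209853] [ 0.59371076  0.34671636 -0.1631883 ] 0.05014070128530303
glass (array([0.57754737, 0.08089931]), np.float64(0.0004), 38)
glass (array([0.57697229, 0.08162067]), np.float64(0.0006), 39)
```

View pics/p3.png

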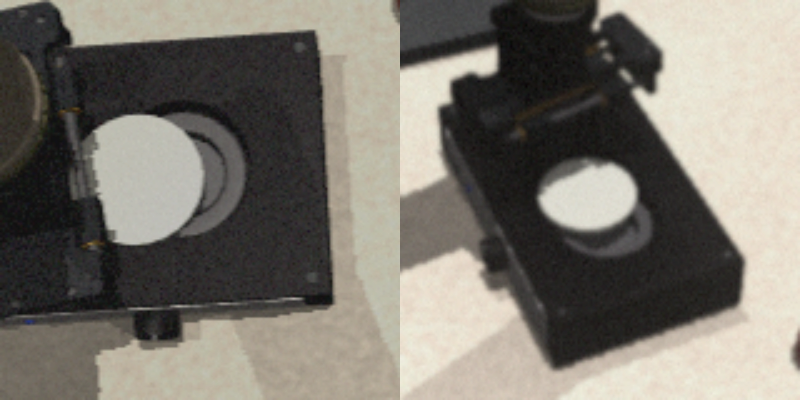

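The glass is being pushed cleanly. Its centre is near crop (138,180), which is pixel (225,222), partly over the well and still flat.

```bash
python3 - <<'E'
from h import *
c=arc("top",(215,196,268,247),.066,.047,88,'r')[:3];print(c)
w=np.array([.5848,.0787]);s=r.read_state();R_=R.from_quat(s['eef_rot']).inv()
print("glass->well tool cm",R_.apply([*(w-c[0]),0])*100,"tcp->glass",R_.apply([*(c[0]-s['ee_pos'][:2]),0])*100)
E
```

```text
(array([0.57596073, 0.10887995]), np.float64(0.0002), 51)
glass->well tool cm [-3.13855988e+00  1.97649387e-01 -2.92861781e-04] tcp->glass [-5.08364100e+00 -1.94278336e-01 -5.14490520e-04]
```

Request:
{"op": "carry_out", "data": {"steps": [[[-0.4, 0.05, 0, 0, 0, 0], [-0.8, 0.1, 0, 0, 0, 0], [-1.2, 0.15, 0, 0, 0, 0], [-1.5, 0.2, 0, 0, 0, 0], [-1.8, 0.2, 0, 0, 0, 0], [-2.1, 0.2, 0, 0, 0, 0], [-2.3, 0.2, 0, 0, 0, 0], [-2.5, 0.2, 0, 0, 0, 0], [-2.7, 0.2, 0, 0, 0, 0], [-2.8, 0.2, 0, 0, 0, 0], [-2.9, 0.2, 0, 0, 0, 0], [-3.0, 0.2, 0, 0, 0, 0], [-3.1, 0.2, 0, 0, 0, 0], [-3.1, 0.2, 0, 0, 0, 0], [-3.1, 0.2, 0, 0, 0, 0]]]}}

```text
time: 14.3
ee_pos: [0.5755, 0.129, 0.0621]
eef_rot: [0.624, 0.781, 0.0, 0.0]
ft_force: [-0.3, -0.2, -0.3]
width: 0.0504
grip_force: 0.0
```

```bash
python3 - <<'E'
from h import *
s=r.read_state();print(s['ee_pos'],s['ft_force'],s['width'])
for z in(.066,.0555):
    c=arc("top",(225,190,275,245),z,.047,80,'r')[:3];print(z,c)
t=r.camera("top");q=r.camera("side")
a=t[150:310,170:330,::-1];b=q[120:270,240:400,::-1]
cv2.imwrite("pics/p4.png",cv2.convertScaleAbs(np.hstack([cv2.resize(a,(400,400)),cv2.resize(b,(400,400))]),alpha=1.6))
E
```

```text
[0.57545332 0.12896438 0.06213441] [-0.26278906 -0.20878041 -0.27551002] 0.05036213711983575
0.066 (array([0.58148166, 0.07976858]), np.float64(0.0003), 51)
0.0555 (array([0.58403391, 0.0809741 ]), np.float64(0.0002), 51)
```

View pics/p4.png

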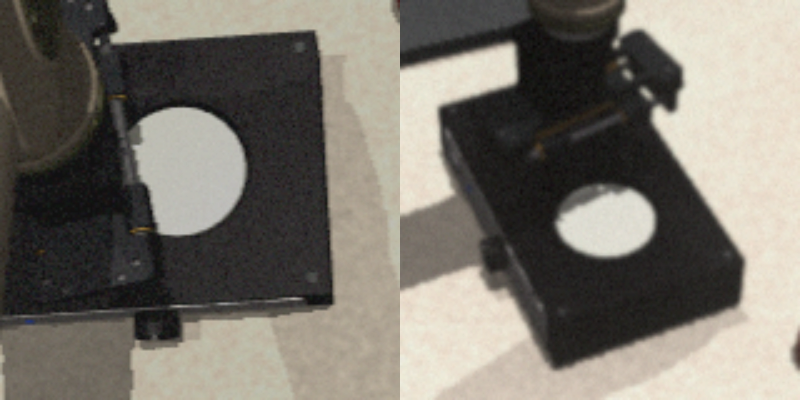

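```bash
python3 - <<'E'
from h import *
print(local([.4435,-.1633,.09]))
E
```

```text
[-25.62 -19.31  -2.79]
```

Request:
{"op": "carry_out", "data": {"steps": [[[0.3, 0, -2, 0, 0, 0], [0.3, 0, -5, 0, 0, 0], [-1, -1, -7, 0, 0, 0], [-4, -3, -7, 0, 0, 0], [-8, -6, -7, 0, 0, 0], [-11, -9, -7, 0, 0, 0], [-14, -12, -7, 0, 0, 0], [-17, -15, -7, 0, 0, 0], [-20, -17, -7, 0, 0, 0], [-23, -18, -7, 0, 0, 0], [-24, -18, -7, 0, 0, 0], [-24, -18, -7, 0, 0, 0]]], "hand": -1}}

```text
time: 15.8
ee_pos: [0.4523, -0.1479, 0.1326]
eef_rot: [0.626, 0.779, 0.0, 0.001]
ft_force: [-0.1, -0.6, -0.2]
width: 0.0871
grip_force: 0.0
```

```bash
python3 - <<'E'
from h import *
s=r.read_state();print(s['ee_pos'],local([.4435,-.1633,.006]))
t=r.camera("top");q=r.camera("side")
g=cv2.cvtColor(t,cv2.COLOR_RGB2GRAY);gs=cv2.cvtColor(q,cv2.COLOR_RGB2GRAY)
for n,i,b in(("top",g,(212,185,275,250)),("side",gs,(298,188,345,228))):
  for z in(.066,.0555): print(n,z,blob((i>80).astype(np.uint8)*255,*b,n,z))
a=t[150:310,170:330,::-1];b=q[180:240,280:360,::-1]
cv2.imwrite("pics/p5.png",cv2.convertScaleAbs(np.hstack([cv2.resize(a,(400,400)),cv2.resize(b,(400,300))[:300].repeat(1,0) if 0 else cv2.resize(b,(400,400))]),alpha=1.6))
E
```

```text
[ 0.4522548  -0.14789267  0.13261409] [-1.31 -1.2  12.66]
top 0.066 (array([0.58154684, 0.07869575]), np.float64(0.04530953420612597))
top 0.0555 (array([0.58411045, 0.0805733 ]), np.float64(0.045877343763815734))
side 0.066 (array([0.60641699, 0.0780769 ]), np.float64(0.02481104357349927))
side 0.0555 (array([0.6105596 , 0.08845521]), np.float64(0.02509180739859745))
```

View pics/p5.png

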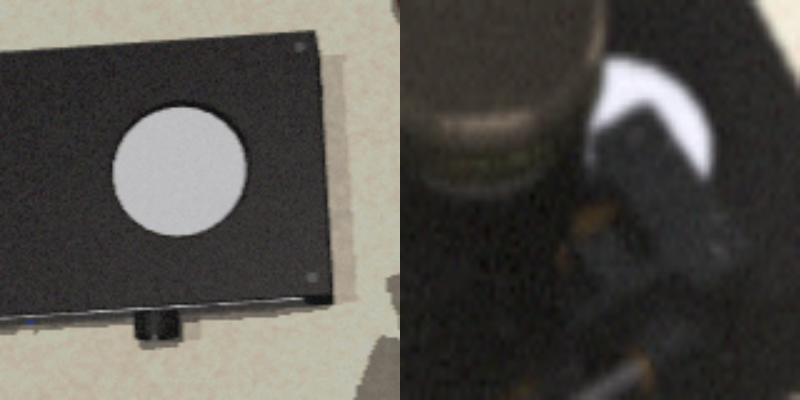

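```bash
python3 - <<'E'
from h import *
im=cv2.imread("pics/p4.png")[:,400:];g=cv2.cvtColor(im,cv2.COLOR_BGR2GRAY)
m=((g>110)*255).astype(np.uint8);c,_=cv2.findContours(m,cv2.RETR_EXTERNAL,cv2.CHAIN_APPROX_NONE);c=max(c,key=cv2.contourArea).reshape(-1,2)
print(c.min(0),c.max(0))
P=c*[.4,.375]+[240-.3,120-.3]
b=P[:,1]>203-6   # lower + sides
for z in(.0525,.0555,.06,.066):
    W=ray("side",P,z)
    f=least_squares(lambda q:np.hypot(*(W-q[:2]).T)-q[2],[.585,.08,.047],loss='soft_l1',f_scale=.0005)
    print(z,f.x,"front y",W[:,1].min(),"rear y",W[:,1].max(), np.abs(f.fun).mean())
E
```

```text
[0 0] [399 399]
0.0525 [0.60760996 0.12526069 0.22138097] front y -0.16824339184791837 rear y 0.3865494734139068 0.04784305185710273
0.0555 [0.6064393  0.12218691 0.22067557] front y -0.17038112619601942 rear y 0.3826437246240013 0.04769058521009962
0.06 [0.60468339 0.11757689 0.21961738] front y -0.17358772771817066 rear y 0.37678510143914323 0.047461885659484004
0.066 [0.60234227 0.11143061 0.21820641] front y -0.17786319641437243 rear y 0.3689736038593323 0.04715695317612997
```

```bash
python3 - <<'E'
from h import *
im=cv2.imread("pics/p4.png")[:,400:];g=cv2.cvtColor(im,cv2.COLOR_BGR2GRAY)
m=((g>110)*255).astype(np.uint8);k=np.zeros_like(m);k[170:275,140:275]=m[170:275,140:275]
c,_=cv2.findContours(k,cv2.RETR_EXTERNAL,cv2.CHAIN_APPROX_NONE);c=max(c,key=cv2.contourArea).reshape(-1,2)
print(c.min(0),c.max(0))
P=cv2.convexHull(c).reshape(-1,2)*[.4,.375]+[240-.3,120-.3]
for z in(.0525,.0555,.06,.066):
    W=ray("side",P,z)
    f=least_squares(lambda q:np.hypot(*(W-q[:2]).T)-q[2],[.585,.08,.047],loss='soft_l1',f_scale=.0005)
    print(z,f.x,"front y",W[:,1].min(),"rear y",W[:,1].max(), np.abs(f.fun).mean())
E
```

```text
[156 186] [255 257]
0.0525 [0.58796951 0.08238931 0.0472862 ] front y 0.03519648213309934 rear y 0.12606685914260418 0.0005700538642369323
0.0555 [0.58686188 0.07945203 0.047135  ] front y 0.03241042539702477 rear y 0.12299121660082679 0.0005683291775184593
0.06 [0.58520042 0.0750461  0.04690821] front y 0.028231340292912965 rear y 0.11837775278816065 0.0005657421872643713
0.066 [0.58298514 0.06917153 0.04660582] front y 0.02265922682076371 rear y 0.11222646770460587 0.0005622928762476835
```

The side and top views agree on a flat disc of radius 47 mm with its top at z = 0.0555, so the glass is seated on the spacer. Now the retainer.

Request:
{"op": "carry_out", "data": {"steps": [[[-1.3, -1.2, 3, 0, 0, 0], [-1.3, -1.2, 6, 0, 0, 0], [-1.3, -1.2, 9, 0, 0, 0], [-1.3, -1.2, 11, 0, 0, 0], [-1.3, -1.2, 12.3, 0, 0, 0], [-1.3, -1.2, 12.6, 0, 0, 0], [-1.3, -1.2, 12.6, 0, 0, 0], [-1.3, -1.2, 12.6, 0, 0, 0]]]}}

```text
time: 16.57
ee_pos: [0.4445, -0.1593, 0.0067]
eef_rot: [0.624, 0.781, 0.0, 0.0]
ft_force: [1.3, -0.3, 0.5]
width: 0.0872
grip_force: 0.0
```

Request:
{"op": "carry_out", "data": {"steps": [[[0, 0, 0, 0, 0, 0], [0, 0, 0, 0, 0, 0], [0, 0, 0, 0, 0, 0], [0, 0, 0, 0, 0, 0], [0, 0, 0, 0, 0, 0], [0, 0, 0, 0, 0, 0], [0, 0, 0, 0, 0, 0], [0, 0, 0, 0, 0, 0], [0, 0, 0, 0, 0, 0], [0, 0, 0, 0, 0, 0], [0, 0, 0, 0, 0, 0], [0, 0, 0, 0, 0, 0], [0, 0, 0, 0, 0, 0], [0, 0, 0, 0, 0, 0], [0, 0, 0, 0, 0, 0], [0, 0, 0, 0, 0, 0]]], "hand": 1, "squeeze": 45}}

```text
time: 17.9
ee_pos: [0.4438, -0.16, 0.0061]
eef_rot: [0.624, 0.781, 0.0, -0.0]
ft_force: [0.4, 0.3, 0.4]
width: 0.0165
grip_force: 46.5
```

Request:
{"op": "carry_out", "data": {"steps": [[[0, 0, -1, 0, 0, 0], [0, 0, -3, 0, 0, 0], [0, 0, -6, 0, 0, 0], [0, 0, -9, 0, 0, 0], [0, 0, -10, 0, 0, 0], [0, 0, -10, 0, 0, 0], [0, 0, -10, 0, 0, 0]]]}}

```text
time: 18.48
ee_pos: [0.4438, -0.1597, 0.106]
eef_rot: [0.624, 0.781, 0.0, 0.0]
ft_force: [1.1, 0.5, -1.6]
width: 0.0165
grip_force: 46.5
```

```bash
python3 - <<'E'
from h import *
s=r.read_state();print(s['ee_pos'],s['ft_force'],s['width'],local([.5414,.0699,.095]))
E
```

```text
[ 0.44383034 -0.15970564  0.10604325] [ 1.13423094  0.48089594 -1.64489291] 0.016488222149961106 [20.24 14.58  1.13]
```

Request:
{"op": "carry_out", "data": {"steps": [[[2, 1.5, 0, 0, 0, 0], [4.5, 3.2, 0, 0, 0, 0], [7, 5, 0, 0, 0, 0], [9.5, 6.8, 0, 0, 0, 0], [12, 8.6, 0, 0, 0, 0], [14.5, 10.4, 0, 0, 0, 0], [17, 12.2, 0.5, 0, 0, 0], [19, 13.7, 1, 0, 0, 0], [20, 14.6, 1.1, 0, 0, 0], [20, 14.6, 1.1, 0, 0, 0], [20, 14.6, 1.1, 0, 0, 0], [20, 14.6, 1.1, 0, 0, 0], [20, 14.6, 1.1, 0, 0, 0]]]}}

```text
time: 19.57
ee_pos: [0.5418, 0.0655, 0.0949]
eef_rot: [0.625, 0.78, -0.0, -0.0]
ft_force: [-0.1, 0.6, -2.1]
width: 0.0165
grip_force: 46.5
```

```bash
python3 - <<'E'
from h import *
s=r.read_state();p=s['ee_pos'];print(p,s['ft_force'])
for th in(40,45,50):
    c,e,n,g=arc("top",(254,186,285,230),p[2]+.006,.056,th,'r');print(c,e,n)
print("to well tool cm",R.from_quat(s['eef_rot']).inv().apply([.5848-c[0],.0787-c[1],0])*100)
print(g[190:230:5,256:285].astype(int))
E
```

```text
[0.54179645 0.06549536 0.09494358] [-0.10703319  0.55899547 -2.08754187]
[0.58496401 0.07673584] 0.0002 44
[0.58514187 0.07819332] 0.0002 44
[0.58493819 0.07911225] 0.0002 44
to well tool cm [-3.72210941e-02 -2.24735414e-02  2.44392720e-05]
[[ 56  57  55  54  55  55  55  53  38  25  20  22  24  26  19  22  25  25
   24  23  26  20  23  24  24  24  24  23  21]
 [ 51  55  56  55  56  57  62  60  57  56  57  48  30  18  24  22  25  23
   27  23  24  22  23  22  24  26  23  24  25]
 [ 29  49  52  56  65  66  66  65  64  67  61  56  58  54  42  24  22  22
   26  20  26  22  23  23  24  28  31  30  29]
 [ 18  33  64  78  70  64  65  67  66  66  66  62  57  59  56  43  25  25
   21  27  26  24  27  24  20  29  27  26  26]
 [ 23  20  48  94  95  63  52  56  54  57  58  57  57  60  59  50  31  23
   23  24  19  25  25  23  26  25  24  24  25]
 [ 38  53  61  94 104  77  55  57  58  57  58  59  59  60  57  42  23  20
   26  25  28  22  25  21  24  26  21  25  21]
 [ 43  91  99  74  55  57  56  57  57  59  60  59  61  58  38  17  22  25
   24  27  26  27  24  26  23  24  27  26  24]
 [ 33  34  29  29  49  59  58  59  60  60  60  53  34  15  14  19  26  26
   24  23  24  28  28  25  26  26  25  27  27]]
```

Request:
{"op": "carry_out", "data": {"steps": [[[0, 0, 1, 0, 0, 0], [0, 0, 2, 0, 0, 0], [0, 0, 2.6, 0, 0, 0], [0, 0, 2.7, 0, 0, 0], [0, 0, 2.7, 0, 0, 0], [0, 0, 2.7, 0, 0, 0], [0, 0, 2.7, 0, 0, 0]]]}}

```text
time: 20.75
ee_pos: [0.5425, 0.0673, 0.0684]
eef_rot: [0.624, 0.781, 0.0, 0.0]
ft_force: [-0.8, -0.6, -0.4]
width: 0.0163
grip_force: 46.5
```

```bash
python3 - <<'E'
from h import *
s=r.read_state();p=s['ee_pos'];print(p,s['ft_force'])
for th in(45,45,40):
    c,e,n,g=arc("top",(252,190,285,235),p[2]+.006,.056,th,'r');print(c,e,n)
    print("to well tool cm",R.from_quat(s['eef_rot']).inv().apply([.5848-c[0],.0787-c[1],0])*100)
print(r.read_state()['ee_pos'])
E
```

```text
[0.54246562 0.06726583 0.06841161] [-0.78091415 -0.62476458 -0.41324227]
[0.58533665 0.07866536] 0.0002 44
to well tool cm [ 1.51922026e-02 -5.15860194e-02 -2.42298776e-05]
[0.5851403  0.07866396] 0.0002 44
to well tool cm [ 1.10063798e-02 -3.24016232e-02 -1.51060316e-05]
[0.5851377  0.07816769] 0.0002 45
to well tool cm [ 5.93590091e-02 -2.12241565e-02 -5.87114548e-06]
[0.54220016 0.06724869 0.06814373]
```

Request:
{"op": "carry_out", "data": {"steps": [[[0, 0, 0.15, 0, 0, 0], [0, 0, 0.3, 0, 0, 0], [0, 0, 0.4, 0, 0, 0], [0, 0, 0.5, 0, 0, 0], [0, 0, 0.55, 0, 0, 0], [0, 0, 0.55, 0, 0, 0], [0, 0, 0.55, 0, 0, 0], [0, 0, 0.55, 0, 0, 0]]]}}

```text
time: 22.02
ee_pos: [0.5423, 0.0673, 0.0627]
eef_rot: [0.624, 0.781, 0.0, 0.0]
ft_force: [0.4, -0.3, -1.0]
width: 0.0162
grip_force: 46.5
```

Request:
{"op": "carry_out", "data": {"steps": [[[0, 0, 0, 0, 0, 0], [0, 0, 0, 0, 0, 0], [0, 0, 0, 0, 0, 0], [0, 0, 0, 0, 0, 0], [0, 0, 0, 0, 0, 0], [0, 0, 0, 0, 0, 0]]], "hand": -0.4}}

```text
time: 22.52
ee_pos: [0.5423, 0.0672, 0.0627]
eef_rot: [0.624, 0.781, 0.0, 0.0]
ft_force: [-0.2, -0.3, -0.2]
width: 0.0485
grip_force: 0.0
```

Request:
{"op": "carry_out", "data": {"steps": [[[0, 0, -2, 0, 0, 0], [0, 0, -5, 0, 0, 0], [0, 0, -8, 0, 0, 0], [4, 0, -9, 0, 0, 0], [8, 0, -9, 0, 0, 0], [12, 0, -9, 0, 0, 0], [16, 0, -9, 0, 0, 0], [20, 0, -9, 0, 0, 0], [22, 0, -9, 0, 0, 0], [22, 0, -9, 0, 0, 0], [22, 0, -9, 0, 0, 0]]]}}

```text
time: 23.43
ee_pos: [0.4933, 0.2828, 0.1524]
eef_rot: [0.623, 0.782, -0.0, 0.0]
ft_force: [0.2, -0.5, 0.2]
width: 0.0613
grip_force: 0.0
```

```bash
python3 - <<'E'
from h import *
s=r.read_state();print(s['ee_pos'],s['ft_force'],s['width'])
t=r.camera("top");q=r.camera("side")
a=t[150:310,170:330,::-1];b=q[120:270,240:400,::-1]
cv2.imwrite("pics/p6.png",cv2.convertScaleAbs(np.hstack([cv2.resize(a,(400,400)),cv2.resize(b,(400,400))]),alpha=1.8))
gt=cv2.cvtColor(t,cv2.COLOR_RGB2GRAY);gs=cv2.cvtColor(q,cv2.COLOR_RGB2GRAY)
for n,i,bx in(("top",gt,(200,175,280,260)),("side",gs,(290,180,355,240))):
  for z in(.068,.072): print(n,z,blob((cv2.GaussianBlur(i,(3,3),0)>42).astype(np.uint8)*255,*bx,n,z))
E
```

```text
[0.49326549 0.28284345 0.15244531] [ 0.1986638  -0.51224108  0.1734484 ] 0.06125518850633227
top 0.068 (array([0.58593747, 0.07663504]), np.float64(0.05449304794940427))
top 0.072 (array([0.58493751, 0.07592793]), np.float64(0.05423227484532331))
side 0.068 (array([0.58870125, 0.0753577 ]), np.float64(0.05371198015455094))
side 0.072 (array([0.58719623, 0.07140727]), np.float64(0.053479933622270805))
```

View pics/p6.png

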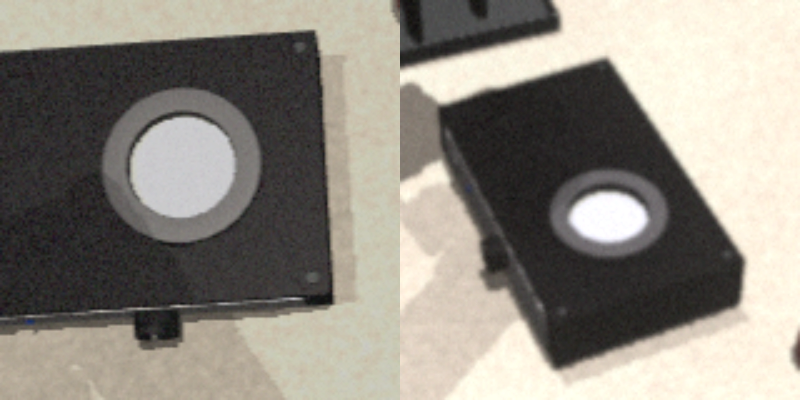

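The retaining ring sits flat on the deck around the glass. The side and top fits agree at a flange height of 0.068 m, and its centre is within about 2.5 mm of the well's. Handing in.

```bash
python3 -c "
from bench import r
print(r.close_job())"
```

```text
the job is handed in; nothing more can be done
None
```

The spacer, glass and retaining ring are stacked in the well with everything let go, and I handed the job in at about 23 s; the hand-in call gave no verdict, but in the last pictures the stack looked level and seated.

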